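# Close the router bay with its cover plate

## Robot

A 6-joint arm with a two-finger parallel gripper is mounted at the origin on the work surface. World frame = base frame: x ahead of the robot, y to its left, z up, the work surface at z = 0. Lengths are in m, angles in rad, forces in N, time in s.
With the tool pointing down it reaches from about 0.4 to 0.825 m from the base axis. Payload 7 kg.
Tool frame: the origin (TCP) lies at the very end of the fingers, on their centre line; the grasp point (between the pads) lies 19 mm behind it; z points along the fingers, y is the direction in which the jaws open and shut (so a half turn about z gives the same grasp; the last joint's range is limited). The gripper opens to 85 mm and grips with 20 to 120 N. Pads are 22 mm wide; open, the fingers measure 114 mm over their backs; the gripper's body (76 mm by 85 mm) begins 54 mm behind the grasp point. The pads swing forward as they close: fully open they stand 13 mm farther back than shut.
Start: joints at [1.47, 0.359, 0.012, 0, -1.224, -0.288], TCP at [0.256, 0.625, 0.231] pointing down, gripper open.
Joint ranges: [-3.07, 3.07], [-1.43, 2.12], [-1.02, 1.25], [-3.03, 1.67], [-3.05, -0], [-3.03, 3.03]. Speed limits (rad/s): [2.39, 2.39, 3.01, 3.14, 3.14, 3.14].

## Interface

Orientations are given as a rotation vector (axis times angle).
In Python, from workcell import ctrl gives the robot as it stands.
- The arm moves only by the tool jog_arm, never from a script. Its argument "moves" is a list of rows, each a list of 6 numbers: the shift along the tool's x, y, z in cm, then the turn, a rotation vector about the tool's x, y, z in degrees. A call has 1 to 12 rows; each row is the pose to reach, as a shift and turn from the pose measured when the call began, along the tool's axes at that moment; what a row does not reach only later rows make up. A row lasts 1/10 s, in which the tool goes at most 50 mm and 8.59 degrees, less where a joint would pass 70% of its speed; a pose out of reach is approached as far as the arm can. A call with a gripper value outside its range is refused whole. "fingers" is the finger opening in cm, from 0 to 8.54, set as the call begins (left out, the last holds). The fingers move at their own pace and stop on an object; "force" is the grip in N (left out, the last holds). Time passes only in rows, so rows that repeat a pose let the fingers close. It gives the time, the measured TCP pose, the force and the opening at its end, in the units of the state.
- ctrl.sense(): the state, without advancing time (a new reading comes with each control period).
- ctrl.camera(name): name is "scene" or "top"; returns the picture (384x512x3 uint8, blue, green, red); there is no depth.
- ctrl.camera_model(name): a dict with "K" (3x3 intrinsics, pixels), "rvec" (rotation vector, rad) and "tvec" (3), from world to camera coordinates, as OpenCV has them. Camera axes: x right, y down, z forward; pixel columns grow to the right and rows downward; lengths in m; the calibration is good to about 2 mm. A picture is of the moment at which its call begins. camera_model takes no time and is no camera call.
- ctrl.finish_job(): hands the job in, once; it reports no verdict.
The state is a dict: "t": time; "joints": joint angles; "joint_vel": joint speeds; "effort": joint torques, N m; "tcp_pos": TCP position; "orientation": TCP orientation; "contact_force": force on the tool from outside, world axes, zero at the start; "torque": the same for the moment, N m; "grip_width": finger opening in m.
Only numpy, scipy, OpenCV 4.12 (cv2) and the standard library are available. Lean on these libraries where they do the work, as an engineer would, in place of code of your own. Each camera call takes 0.05 s, during which the arm holds its last target. There are 200 camera calls.

## Task

The router lies on its back with its long bay open, and the long metal plate that closes it lies flat in a shallow lane on the little desk riser, where its sides cannot be gripped. Slide the long plate out over the riser's edge that faces the router until about 60 mm of it sticks out, take it by that end and lay it flat on the router, centred and square over the open bay. Do not let it fall on the desk, and leave the shorter plate where it lies.

Things in the scene. Friction and masses are not known exactly. Their poses are not given: they have to be found in the camera images.
- cover: the long cover plate, loose, in one of the riser's two lanes: flat bare aluminium, 50 mm wide (x), 160 mm long (y), 3 mm thick, about 65 g, a dark dot at each end. Origin: centre of its underside; y along its length, within 3 degrees of the riser's y at the start. Closed fingertips pressed on its top (8 N) drag it along; sticking out over the edge it can be gripped across its width
- riser: low wooden desk shelf, fixed: 260 mm (x) by 300 mm (y), flat top 70 mm above the desk. Origin: centre of its foot, at desk height. Its -y edge, 150 mm off, faces the router; empty desk beyond. On top: two lanes along y, centres 62 mm either side of the middle in x, 60 mm wide, between battens 6 mm high, open at the -y edge; a plate in each, in either order; notes 18 mm high beyond y = +70 mm
- short_plate: bystander: a loose plate like the cover but only 90 mm long (50 mm wide, 3 mm thick), beside the cover on the riser. Origin: centre of its underside; y along its length
- bay (a point): centre of the open bay of the router, level with the router's flat top, 38 mm above the desk. The router is a fixed black box 165 mm (x) by 220 mm (y); the bay, a green circuit board at its bottom, is a slot 22 mm (x) by 110 mm (y), 17 mm deep, in the middle of the top; y along the bay, z up
Things that resemble listed ones, but are neither listed nor needed, are in the scene too. What is shaped like the cover but blue is not meant.

How it is judged:
By the outcome, as a careful person would: the job done as asked, in the order asked, and still so for the second after the job is handed in, with the robot touching nothing.
It also fails if it takes over 45 s, if anything falls off the work surface, if the arm or the gripper's body presses on something with over 40 N, if the wrist force passes 120 N, or if a joint passes its speed limit or range.

## Working session

There is one attempt and no reset: what is moved stays moved. The work goes in short steps, Python scripts to look and compute and a tool call to move; the robot and the scene stay as the last step left them, time stands still between calls to the robot, and variables do not carry over. Pictures are saved under pics/ and viewed, about 8 in all and at most 12, crops included, and the job is handed in when it is done.

Besides the shell and the picture viewer there is one more tool, called as name([rows], argument=value, ...), one row to a line, values as JSON. jog_arm: Moves the arm, as the interface text tells. Its arguments: {"type":"object","properties":{"moves":{"type":"array"},"fingers":{"type":"number"},"force":{"type":"number"}},"required":["moves"]}

```bash
ls; mkdir -p pics; cat > h.py <<'E'
import numpy as np, cv2
from workcell import ctrl
from scipy.spatial.transform import Rotation as R
def model(n):
    m=ctrl.camera_model(n); return np.array(m["K"],float),cv2.Rodrigues(np.array(m["rvec"],float))[0],np.array(m["tvec"],float).ravel()
def ray(n,px,z):
    K,Rm,t=model(n); px=np.atleast_2d(np.array(px,float))
    d=(Rm.T@np.linalg.inv(K)@np.c_[px,np.ones(len(px))].T).T; c=-Rm.T@t
    return c+d*((z-c[2])/d[:,2])[:,None]
def proj(n,P):
    m=ctrl.camera_model(n); return cv2.projectPoints(np.atleast_2d(np.array(P,float)),np.array(m["rvec"],float),np.array(m["tvec"],float),np.array(m["K"],float),None)[0].reshape(-1,2)
E
python3 - <<'E'
from h import *
for n in("scene","top"):
    im=ctrl.camera(n); cv2.imwrite(f"pics/{n}0.png",im); K,Rm,t=model(n); print(n,-Rm.T@t,Rm[2],K[0,0])
cv2.imwrite("pics/both0.png",cv2.resize(cv2.imread("pics/top0.png"),(768,576)))
s=ctrl.sense(); print({k:np.round(v,3) for k,v in s.items()})
E
```

```text
pics
scene [ 0.97953249 -0.24584829  0.8614994 ] [-0.53332194  0.34111648 -0.77408479] 386.46778580009453
top [0.35890334 0.0940055  1.12158925] [ 0.09024942  0.01831588 -0.99575076] 416.47697300984936
{'t': np.float64(0.1), 'joints': array([ 1.47 ,  0.359,  0.011, -0.   , -1.224, -0.288]), 'joint_vel': array([ 0.   , -0.004,  0.001,  0.004, -0.   , -0.001]), 'effort': array([-1.0000e-03, -5.8476e+01,  2.9411e+01,  6.9540e+00, -3.0000e-03,
        0.0000e+00]), 'tcp_pos': array([0.256, 0.624, 0.23 ]), 'orientation': array([ 3.081, -0.607, -0.   ]), 'contact_force': array([-0.405, -0.428,  0.647]), 'torque': array([ 0.018, -0.005,  0.041]), 'grip_width': np.float64(0.085)}
```

```bash
sleep 1
```

```text
(no output)
```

View pics/both0.png

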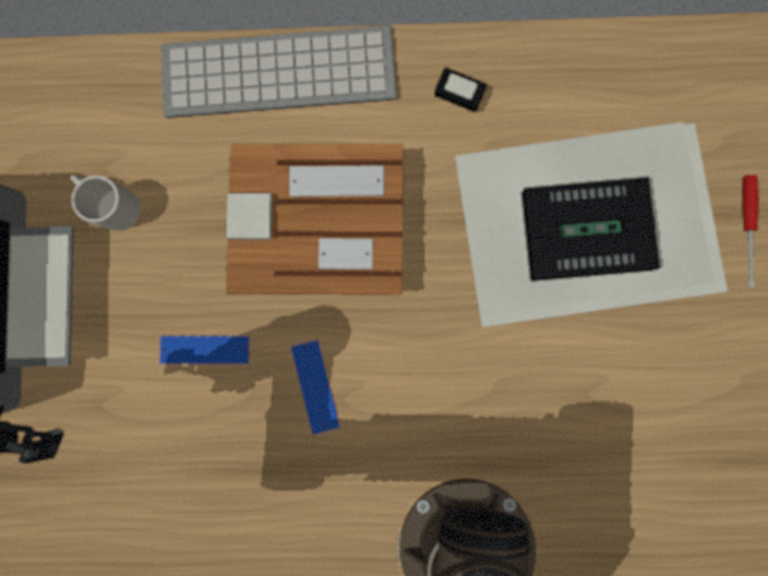

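View pics/scene0.png

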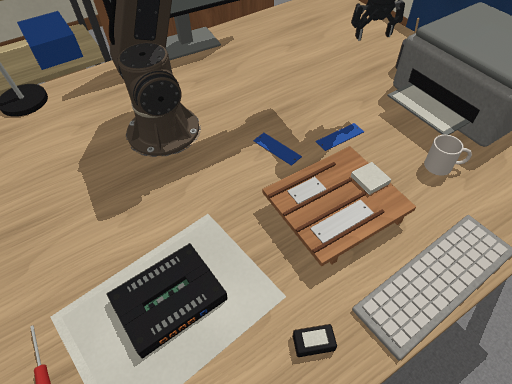

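The top view (1.5x) shows the long plate in the upper lane at about (336,181), the short plate at (345,254), and the riser's −y edge at column 403. The router's green bay is at (591,228), tilted a few degrees. The scene view agrees. Next I'll measure these.

```bash
cat >> h.py <<'E'
def rect(mask,n,z,area=(100,5000),roi=None):
    out=[]
    cs,_=cv2.findContours(mask.astype(np.uint8),cv2.RETR_EXTERNAL,cv2.CHAIN_APPROX_NONE)
    for c in cs:
        if not area[0]<cv2.contourArea(c)<area[1]: continue
        px=c.reshape(-1,2).astype(float)
        if roi and not(roi[0]<px[:,0].mean()<roi[2] and roi[1]<px[:,1].mean()<roi[3]): continue
        P=ray(n,px,z)[:,:2]*1000
        (cx,cy),(w,h),a=cv2.minAreaRect(P.astype(np.float32))
        B=cv2.boxPoints(((cx,cy),(w,h),a)); e=max(B[1]-B[0],B[2]-B[1],key=np.linalg.norm)
        ang=np.degrees(np.arctan2(e[1],e[0]))%180
        out.append((n,z,"c",round(cx,1),round(cy,1),"LW",round(max(w,h),1),round(min(w,h),1),"ang",round(ang,2),"px",px.mean(0).round(1)))
    return out
E
python3 - <<'E'
from h import *
for n in("top","scene"):
    im=cv2.imread(f"pics/{n}0.png"); hsv=cv2.cvtColor(im,cv2.COLOR_BGR2HSV); H,S,V=cv2.split(hsv)
    roi={"top":(140,80,280,200),"scene":(250,150,420,270)}[n]
    rr={"top":(340,100,450,200),"scene":(90,230,240,360)}[n]
    print("plates");[print(*r) for r in rect((S<60)&(V>120),n,.073,roi=roi)]
    print("green");[print(*r) for r in rect((H>35)&(H<90)&(S>70)&(V>30),n,.021,(30,3000),rr)]
    print("black");[print(*r) for r in rect(cv2.morphologyEx(((V<60)).astype(np.uint8),cv2.MORPH_CLOSE,np.ones((9,9))),n,.038,(1000,20000),rr)]
    print("wood");[print(*r) for r in rect((cv2.morphologyEx((((H<14)&(S>110))|((S<60)&(V>120)&0)).astype(np.uint8),cv2.MORPH_CLOSE,np.ones((7,7)))),n,.070,(1000,20000))]
    q={"top":im[80:210,140:460],"scene":im[140:370,90:430]}[n]
    cv2.imwrite(f"pics/c_{n}.png",cv2.resize(q,None,fx=2.3,fy=2.3,interpolation=cv2.INTER_CUBIC))
E
```

```text
plates
top 0.073 c 506.8 193.2 LW 92.1 51.3 ang 88.41 px [229.8 168.8]
top 0.073 c 576.2 358.4 LW 78.1 75.2 ang 178.27 px [165.1 143.7]
top 0.073 c 634.3 206.4 LW 160.4 52.4 ang 88.27 px [223.8 120.3]
green
top 0.021 c 547.9 -237.6 LW 109.7 26.4 ang 94.45 px [393.1 151.9]
black
top 0.038 c 544.2 -231.7 LW 222.7 161.6 ang 93.48 px [393.2 152.5]
wood
top 0.07 c 570.8 244.2 LW 299.1 257.4 ang 88.46 px [207.1 145.8]
plates
scene 0.073 c 632.7 208.9 LW 160.7 51.9 ang 88.98 px [341.1 220.5]
scene 0.073 c 506.5 195.7 LW 91.4 51.7 ang 88.38 px [306.4 189.5]
scene 0.073 c 566.6 363.8 LW 84.2 78.2 ang 88.5 px [368.9 176.9]
green
scene 0.021 c 542.1 -231.4 LW 110.9 15.5 ang 93.53 px [165.1 294.2]
black
scene 0.038 c 554.2 -230.9 LW 218.2 176.0 ang 93.53 px [165.  299.3]
wood
scene 0.07 c 577.6 243.1 LW 304.9 271.8 ang 88.35 px [339.4 202.9]
scene 0.07 c -462.2 525.8 LW 409.3 159.5 ang 90.15 px [229.   11.3]
```

```bash
sleep 0
```

```text
(no output)
```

View pics/c_scene.png

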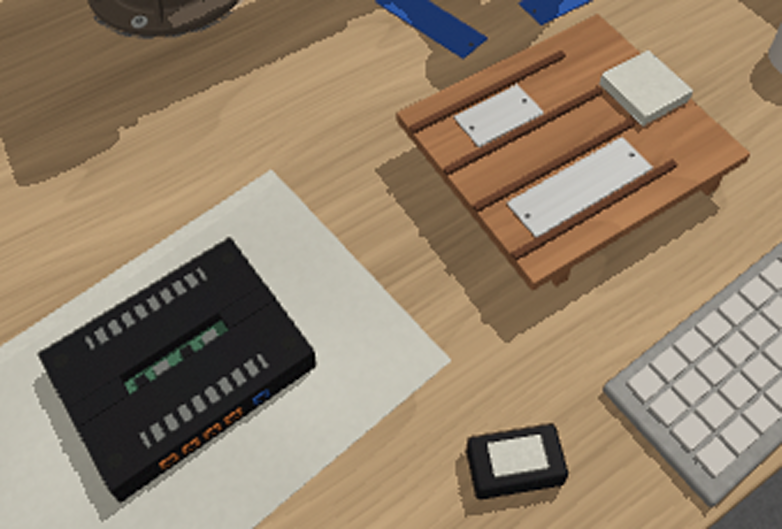

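The scene crop shows the long plate at crop pixel (580,185), with open lane towards the −y edge, and the router bay at (175,357). The cameras agree to within 2–3 mm:

| Item | x (mm) | y (mm) | Yaw |
|---|---|---|---|
| Cover | 633.5 | 207.5 | −1.5° |
| Bay | about 546 | −233 | about +3.6° |

I'll move above the cover with the fingers shut.

```bash
cat >> h.py <<'E'
def target(p,yaw):  # p in m; yaw (deg) of the plate y axis; jaws across the plate, tool x along its -y
    a=np.radians(yaw); y=[np.cos(a),np.sin(a),0]; z=[0,0,-1]
    return np.array(p),R.from_matrix(np.c_[np.cross(y,z),y,z])
def row(p,yaw):
    s=ctrl.sense(); R0=R.from_rotvec(s["orientation"]); P,Rt=target(p,yaw)
    return np.r_[R0.inv().apply(P-np.array(s["tcp_pos"]))*100,np.degrees((R0.inv()*Rt).as_rotvec())].round(2)
E
python3 -c "
from h import *
print(row([.6335,.218,.13],-1.5))"
```

```text
[ 5.0350e+01  2.3250e+01  1.0090e+01  6.0000e-02  7.0000e-02 -1.1078e+02]
```

```bash
sed -i 's/y=\[np.cos(a),np.sin(a),0\]/y=[-np.cos(a),-np.sin(a),0]/' h.py
python3 -c "
from h import *
print(row([.6335,.218,.13],-1.5))"
```

```text
[ 5.035e+01  2.325e+01  1.009e+01  7.000e-02 -6.000e-02  6.922e+01]
```

jog_arm([
  [5,2.3,0,0,0,6],
  [9,4.2,0,0,0,13],
  [13,6,0,0,0,20],
  [17.5,8,0,0,0,27],
  [22,10,0,0,0,34],
  [26.5,12.2,0,0,0,41],
  [31,14.3,0,0,0,48],
  [35.5,16.4,0,0,0,55],
  [40,18.5,0,0,0,62],
  [44,20.3,0,0,0,69.2],
  [48,22,0,0,0,69.2],
  [50.35,23.25,0,0,0,69.2],
], fingers=0, force=40)

```text
t: 1.3
tcp_pos: [0.635, 0.2156, 0.2301]
orientation: [2.188, -2.25, 0.001]
contact_force: [0.0, 0.2, -0.2]
grip_width: 0.0
```

```bash
python3 -c "
from h import *
s=ctrl.sense();print(s['t'],s['tcp_pos'],s['joints'].__repr__())
print(row([.6335,.218,.078],-1.5))"
```

```text
1.3 [0.63501198 0.21559772 0.23006275] array([ 6.17969167e-01,  3.53411803e-01,  9.06197710e-04,  1.11131870e-03,
       -1.22069452e+00, -6.46299378e-01])
[-0.27  0.14 15.21  0.07 -0.13 -0.1 ]
```

jog_arm([
  [-0.2,0.15,4,0,0,0],
  [-0.2,0.15,8,0,0,0],
  [-0.2,0.15,11,0,0,0],
  [-0.2,0.15,13.5,0,0,0],
  [-0.2,0.15,14.7,0,0,0],
  [-0.2,0.15,15.2,0,0,0],
  [-0.2,0.15,15.2,0,0,0],
  [-0.2,0.15,15.4,0,0,0],
  [-0.2,0.15,15.5,0,0,0],
  [-0.2,0.15,15.55,0,0,0],
])

```text
t: 2.3
tcp_pos: [0.6337, 0.2176, 0.0755]
orientation: [2.19, -2.251, 0.001]
contact_force: [-0.1, 0.4, -0.1]
grip_width: -0.0
```

jog_arm([
  [0,0,0.1,0,0,0],
  [0,0,0.2,0,0,0],
  [0,0,0.25,0,0,0],
  [0,0,0.28,0,0,0],
  [0,0,0.28,0,0,0],
])

```text
t: 2.8
tcp_pos: [0.6338, 0.2176, 0.0732]
orientation: [2.19, -2.252, 0.002]
contact_force: [-1.6, -0.0, 5.0]
grip_width: 0.0002
```

jog_arm([
  [0,0,0.09,0,0,0],
  [0.3,0,0.1,0,0,0],
  [0.8,0,0.1,0,0,0],
  [1.4,0,0.1,0,0,0],
  [2.1,0,0.1,0,0,0],
  [2.8,0,0.1,0,0,0],
  [3.4,0,0.1,0,0,0],
  [3.8,0,0.1,0,0,0],
  [4,0,0.1,0,0,0],
  [4,0,0.1,0,0,0],
])

```text
t: 3.8
tcp_pos: [0.6337, 0.1778, 0.0732]
orientation: [-2.19, 2.251, -0.003]
contact_force: [0.7, -0.6, 5.8]
grip_width: 0.0001
```

```bash
cat >> h.py <<'E'
def plates(tag,z=.073,rois={"top":(140,80,280,200),"scene":(230,150,420,290)},thr=120):
    for n in("top","scene"):
        im=ctrl.camera(n); cv2.imwrite(f"pics/{n}{tag}.png",im); H,S,V=cv2.split(cv2.cvtColor(im,cv2.COLOR_BGR2HSV))
        for r in rect((S<60)&(V>thr),n,z,(60,5000),rois[n]): print(*r)
E
python3 -c "
from h import *
plates(1)
im=cv2.imread('pics/scene1.png')[130:290,220:430]
cv2.imwrite('pics/c1.png',cv2.resize(im,None,fx=3,fy=3))"
```

```text
top 0.073 c 506.8 193.1 LW 92.1 51.3 ang 88.41 px [229.8 168.9]
top 0.073 c 575.6 346.0 LW 78.5 51.6 ang 179.56 px [173.6 142. ]
top 0.073 c 633.2 126.3 LW 82.2 49.8 ang 88.27 px [256.2 120.3]
top 0.073 c 634.8 221.6 LW 53.0 51.5 ang 179.22 px [216.  122.5]
top 0.073 c 679.1 413.6 LW 150.6 20.8 ang 32.67 px [144.1 104.9]
scene 0.073 c 633.3 154.7 LW 133.8 50.4 ang 88.53 px [324.5 232.9]
scene 0.073 c 507.2 195.5 LW 91.2 52.1 ang 89.23 px [305.4 189.4]
scene 0.073 c 572.3 363.4 LW 84.6 78.1 ang 88.48 px [375.3 179.1]
```

View pics/c1.png

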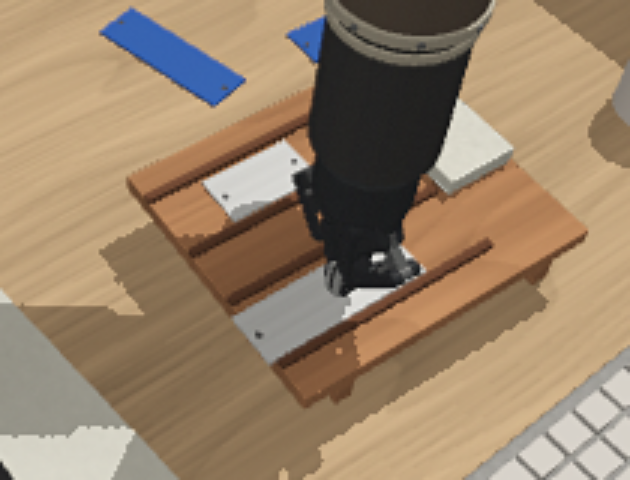

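The cover followed the fingertip for the full 40 mm. Its −y end, at crop pixel (255,335), is now just past the riser's edge. About 53 mm remain.

jog_arm([
  [0.3,0,0.1,0,0,0],
  [0.8,0,0.1,0,0,0],
  [1.4,0,0.1,0,0,0],
  [2.1,0,0.1,0,0,0],
  [2.8,0,0.1,0,0,0],
  [3.5,0,0.1,0,0,0],
  [4.2,0,0.1,0,0,0],
  [4.8,0,0.1,0,0,0],
  [5.2,0,0.1,0,0,0],
  [5.3,0,0.1,0,0,0],
  [5.3,0,0,0,0,0],
  [5.3,0,-0.5,0,0,0],
])

```text
t: 5.1
tcp_pos: [0.6316, 0.1245, 0.0775]
orientation: [2.19, -2.252, 0.002]
contact_force: [0.1, -0.9, 0.3]
grip_width: -0.0
```

jog_arm([
  [0,0,-2,0,0,0],
  [0,0,-4.5,0,0,0],
  [2,0,-7,0,0,0],
  [4.5,0,-8,0,0,0],
  [8,0,-8,0,0,0],
  [11,0,-8,0,0,0],
  [13,0,-8,0,0,0],
  [13,0,-8,0,0,0],
], fingers=6.2)

```text
t: 5.9
tcp_pos: [0.6273, -0.0077, 0.1576]
orientation: [2.187, -2.254, 0.002]
contact_force: [-0.2, -0.3, -0.8]
grip_width: 0.0618
```

```bash
python3 -c "
from h import *
plates(2)
im=cv2.imread('pics/scene2.png')[130:290,220:430]
cv2.imwrite('pics/c2.png',cv2.resize(im,None,fx=3,fy=3))"
```

```text
top 0.073 c 576.3 357.7 LW 79.5 75.0 ang 179.56 px [165.5 143.7]
top 0.073 c 633.0 79.0 LW 95.1 52.3 ang 88.21 px [272.8 118.9]
scene 0.073 c 632.7 116.2 LW 161.7 52.2 ang 89.44 px [312.9 238.7]
scene 0.073 c 507.9 194.8 LW 92.5 52.7 ang 89.79 px [307.5 190. ]
scene 0.073 c 569.3 363.6 LW 84.6 83.9 ang 88.4 px [370.5 177.4]
```

View pics/c2.png

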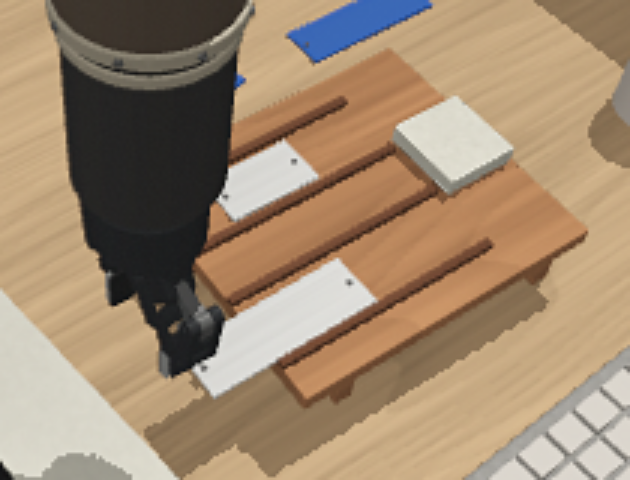

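The cover now sticks out about 59 mm, lying flat and stable, with its end near crop pixel (205,385). The short plate hasn't moved. Next I'll grip it with the fingertips, keeping them just below its underside.

```bash
python3 -c "
from h import *
print(row([.631,.058,.1],-1.3),row([.631,.058,.0645],-1.3))"
```

```text
[-6.39 -0.14  5.75 -0.02 -0.07 -0.35] [-6.39 -0.14  9.3  -0.02 -0.07 -0.35]
```

jog_arm([
  [-3,0,1,0,0,0],
  [-6.4,-0.15,3,0,0,-0.3],
  [-6.4,-0.15,5.5,0,0,-0.3],
  [-6.4,-0.15,7.2,0,0,-0.3],
  [-6.4,-0.15,8.4,0,0,-0.3],
  [-6.4,-0.15,9.1,0,0,-0.3],
  [-6.4,-0.15,9.3,0,0,-0.3],
  [-6.4,-0.15,9.3,0,0,-0.3],
  [-6.4,-0.15,9.3,0,0,-0.3],
])

```text
t: 6.9
tcp_pos: [0.6317, 0.0581, 0.0654]
orientation: [-2.195, 2.247, -0.003]
contact_force: [-0.4, 1.0, 1.1]
grip_width: 0.0618
```

jog_arm([
  [0,0,0.1,0,0,0],
  [0,0,0.1,0,0,0],
  [0,0,0.1,0,0,0],
  [0,0,0.1,0,0,0],
  [0,0,0.1,0,0,0],
  [0,0,0.1,0,0,0],
], fingers=4, force=70)

```text
t: 7.5
tcp_pos: [0.6322, 0.0581, 0.0648]
orientation: [-2.194, 2.247, -0.004]
contact_force: [0.4, -1.3, 5.5]
grip_width: 0.0465
```

```bash
python3 -c "
from h import *
plates(3)
im=cv2.imread('pics/scene3.png')[190:290,250:370]
cv2.imwrite('pics/c3.png',cv2.resize(im,None,fx=6,fy=6,interpolation=cv2.INTER_CUBIC))"
```

```text
top 0.073 c 506.0 163.8 LW 51.4 33.2 ang 178.72 px [242.7 167.1]
top 0.073 c 558.5 376.8 LW 41.6 41.5 ang 88.36 px [156.7 152.9]
top 0.073 c 634.7 132.7 LW 125.8 52.4 ang 88.27 px [253.6 121.8]
scene 0.073 c 631.9 48.3 LW 54.3 33.7 ang 166.97 px [288.5 250.6]
scene 0.073 c 632.4 148.4 LW 101.0 52.2 ang 89.08 px [323.4 232.3]
scene 0.073 c 569.3 363.6 LW 84.6 83.9 ang 88.4 px [370.5 177.4]
```

View pics/c3.png

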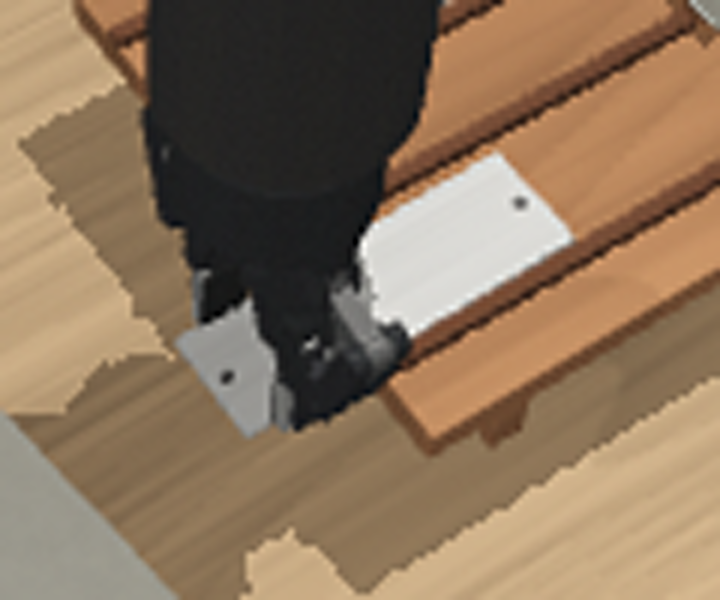

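The width reads 46.5 mm, less than the plate's 50 mm, and there is an upward force of 5.5 N. The tips probably only caught the plate's upper edge, so I'll reopen, go about 4 mm deeper and regrip.

jog_arm([
  [0,0,0,0,0,0],
  [0,0,0,0,0,0],
  [0,0,0,0,0,0],
  [0,0,0.2,0,0,0],
  [0,0,0.45,0,0,0],
  [0,0,0.45,0,0,0],
], fingers=6.2)

```text
t: 8.2
tcp_pos: [0.6317, 0.058, 0.0595]
orientation: [-2.195, 2.247, -0.003]
contact_force: [1.1, 0.0, -0.5]
grip_width: 0.0619
```

jog_arm([
  [0,0,0,0,0,0],
  [0,0,0,0,0,0],
  [0,0,0,0,0,0],
  [0,0,0,0,0,0],
  [0,0,0,0,0,0],
  [0,0,0,0,0,0],
], fingers=4, force=70)

```text
t: 8.8
tcp_pos: [0.6317, 0.058, 0.0596]
orientation: [-2.195, 2.247, -0.003]
contact_force: [-1.0, -0.6, 2.2]
grip_width: 0.0469
```

jog_arm([
  [0,0,-0.2,0,0,0],
  [0,0,-0.5,0,0,0],
  [0,0,-0.9,0,0,0],
  [0,0,-1.3,0,0,0],
  [0,0,-1.6,0,0,0],
  [0,0,-1.6,0,0,0],
])

```text
t: 9.4
tcp_pos: [0.6321, 0.0581, 0.0763]
orientation: [-2.194, 2.247, -0.004]
contact_force: [0.4, 0.5, -0.7]
grip_width: 0.0471
```

```bash
python3 -c "
from h import *
plates(4,.089)
im=cv2.imread('pics/scene4.png')[190:290,250:370]
cv2.imwrite('pics/c4.png',cv2.resize(im,None,fx=6,fy=6,interpolation=cv2.INTER_CUBIC))"
```

```text
top 0.089 c 503.8 164.0 LW 50.7 35.2 ang 178.72 px [242.7 167.2]
top 0.089 c 552.9 373.9 LW 36.6 33.0 ang 179.76 px [156.7 153.3]
top 0.089 c 634.3 132.0 LW 123.9 54.2 ang 88.27 px [253.3 120. ]
scene 0.089 c 631.5 50.9 LW 51.5 34.0 ang 173.1 px [288.7 246.6]
scene 0.089 c 633.7 146.7 LW 100.5 52.6 ang 88.13 px [323.6 229.6]
scene 0.089 c 577.7 351.2 LW 82.9 82.2 ang 88.4 px [370.5 177.4]
```

View pics/c4.png

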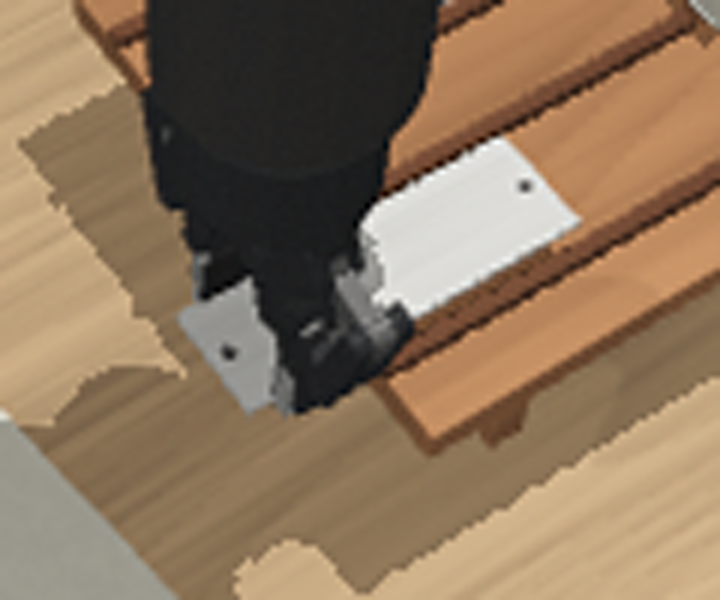

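The cover lifted with both ends rising, near dot at (229,352) and far dot at (525,187). The far end droops by about 2–3°. I'll tighten the grip, raise the plate and carry it over the router.

jog_arm([
  [0,0,-0.2,0,0,0],
  [0,0,-0.6,0,0,0],
  [0,0,-1.2,0,0,0],
  [0,0,-2,0,0,0],
  [0,0,-3,0,0,0],
  [0,0,-4,0,0,0],
  [0,0,-5,0,0,0],
  [0,0,-5.6,0,0,0],
  [0,0,-6,0,0,0],
  [0,0,-6,0,0,0],
], force=110, fingers=4)

```text
t: 10.5
tcp_pos: [0.6318, 0.0582, 0.1364]
orientation: [-2.194, 2.247, -0.004]
contact_force: [0.8, -0.3, -0.9]
grip_width: 0.0449
```

```bash
python3 -c "
from h import *
print(row([.5496,-.2896,.11],3.6))"
```

```text
[34.96  7.4   2.64 -0.15 -0.04 -4.96]
```

jog_arm([
  [0.4,0.1,0,0,0,0],
  [1.2,0.3,0,0,0,0],
  [2.4,0.5,0,0,0,-0.3],
  [4,0.9,0,0,0,-0.6],
  [6,1.3,0,0,0,-0.9],
  [8,1.7,0,0,0,-1.2],
  [10,2.1,0,0,0,-1.5],
  [12,2.5,0,0,0,-1.8],
  [14,3,0,0,0,-2.1],
  [15.6,3.3,0,0,0,-2.3],
  [16.6,3.5,0,0,0,-2.5],
  [17,3.6,0,0,0,-2.5],
])

```text
t: 11.7
tcp_pos: [0.5914, -0.1122, 0.1364]
orientation: [-2.241, 2.2, -0.004]
contact_force: [0.3, 0.4, -0.3]
grip_width: 0.0455
```

```bash
python3 -c "
from h import *
print(row([.5496,-.2896,.08],3.6))"
```

```text
[17.66  4.53  5.64 -0.15 -0.04 -2.53]
```

jog_arm([
  [0.4,0.1,0,0,0,0],
  [1.2,0.3,0,0,0,0],
  [2.6,0.7,0,0,0,-0.4],
  [4.5,1.2,0.2,0,0,-0.8],
  [6.5,1.7,0.6,0,0,-1.2],
  [8.7,2.2,1.2,0,0,-1.6],
  [11,2.8,2,0,0,-2],
  [13.2,3.4,3,0,0,-2.3],
  [15.2,3.9,4,0,0,-2.5],
  [16.8,4.3,5,0,0,-2.5],
  [17.6,4.5,5.6,0,0,-2.5],
  [17.65,4.5,5.6,0,0,-2.5],
])

```text
t: 12.9
tcp_pos: [0.5491, -0.2901, 0.0792]
orientation: [-2.288, 2.152, -0.001]
contact_force: [-0.0, 0.7, -0.5]
grip_width: 0.0452
```

```bash
python3 -c "
from h import *
s=ctrl.sense();print(s['tcp_pos'],row([.5496,-.2896,.06],3.6))
im=ctrl.camera('scene');cv2.imwrite('pics/scene5.png',im)
im2=ctrl.camera('top');cv2.imwrite('pics/top5.png',im2)
a=cv2.resize(im[200:370,60:260],(706,600),interpolation=cv2.INTER_CUBIC)
cv2.imwrite('pics/c5.png',a)"
```

```text
[ 0.54911514 -0.29006117  0.07923456] [-0.04 -0.05  1.92 -0.05 -0.01 -0.1 ]
```

View pics/c5.png

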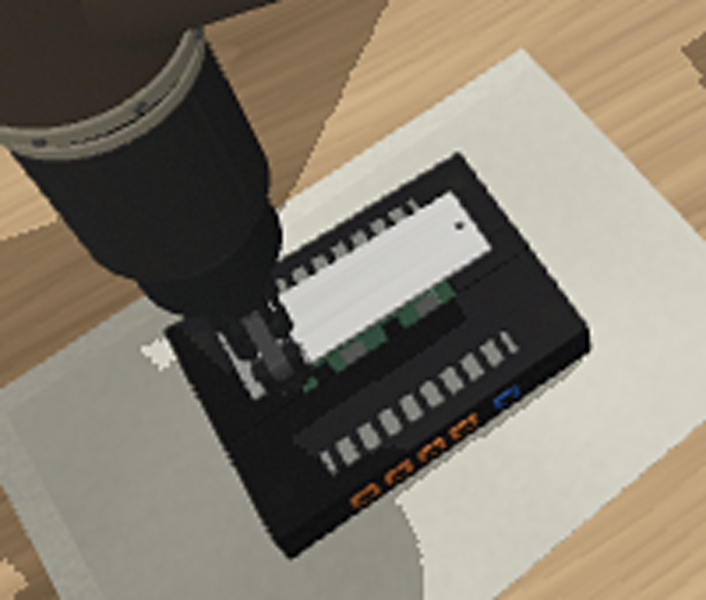

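The cover hangs over the router with its far dot at crop pixel (459,225), which is about (190,264) in the full image. I'll triangulate that dot and the two far corners to get the droop.

```bash
cat > tri.py <<'E'
from h import *
def corners(im,n,roi):
    H,S,V=cv2.split(cv2.cvtColor(im,cv2.COLOR_BGR2HSV)); m=((S<60)&(V>120)).astype(np.uint8)
    out=None;best=0
    for c in cv2.findContours(m,cv2.RETR_EXTERNAL,cv2.CHAIN_APPROX_NONE)[0]:
        x,y=c.reshape(-1,2).mean(0)
        if roi[0]<x<roi[2] and roi[1]<y<roi[3] and 400<cv2.contourArea(c)<4000 and cv2.contourArea(c)>best: best=cv2.contourArea(c); out=c
    b=cv2.boxPoints(cv2.minAreaRect(out)); return b,best,out
E
python3 - <<'E'
from tri import *
for n,roi in(("top",(340,100,450,200)),("scene",(130,240,210,310))):
    im=cv2.imread(f"pics/{n}5.png"); b,a,c=corners(im,n,roi); print(n,a,b.round(1).tolist())
    g=cv2.cvtColor(im,cv2.COLOR_BGR2GRAY); x,y,w,h=cv2.boundingRect(c); m=np.zeros_like(g); cv2.drawContours(m,[cv2.convexHull(c)],-1,1,-1); m=cv2.erode(m,np.ones((5,5)))
    bl=cv2.medianBlur(g,9).astype(int)-g; bl[m==0]=0; ys,xs=np.where(bl>20); print("dark",list(zip(xs,ys,bl[ys,xs]))[:25])
E
```

```text
Traceback (most recent call last):
  File "tri.py", line 8, in corners
    b=cv2.boxPoints(cv2.minAreaRect(out)); return b,best,out
                    ~~~~~~~~~~~~~~~^^^^^
cv2.error: OpenCV(4.12.0) /io/opencv/modules/imgproc/src/convhull.cpp:143: error: (-215:Assertion failed) total >= 0 && (depth == CV_32F || depth == CV_32S) in function 'convexHull'
```

jog_arm([
  [0,0,0.5,0,0,0],
  [0,0,1.2,0,0,0],
  [0,0,2,0,0,0],
  [0,0,2.7,0,0,0],
  [0,0,3.2,0,0,0],
  [0,0,3.5,0,0,0],
  [0,0,3.5,0,0,0],
])

```text
t: 13.7
tcp_pos: [0.55, -0.2893, 0.0449]
orientation: [-2.289, 2.151, -0.003]
contact_force: [0.1, -0.2, -1.4]
grip_width: 0.0456
```

```bash
python3 -c "
from h import *
s=ctrl.sense();print(s['tcp_pos'])
im=ctrl.camera('scene');cv2.imwrite('pics/scene6.png',im)
im2=ctrl.camera('top');cv2.imwrite('pics/top6.png',im2)
a=cv2.resize(im[215:360,80:240],(640,580),interpolation=cv2.INTER_CUBIC)
b=cv2.resize(im2[105:195,335:450],(690,540),interpolation=cv2.INTER_CUBIC)
cv2.imwrite('pics/c6.png',a);cv2.imwrite('pics/t6.png',b)"
```

```text
[ 0.54998392 -0.28930198  0.04486081]
```

View pics/c6.png

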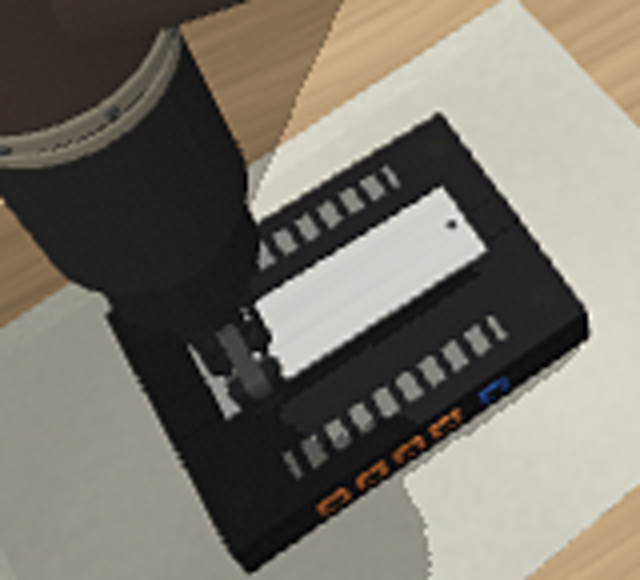

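```bash
python3 - <<'E'
from h import *
f=lambda L:np.array(L,float)/4+[80-.4,215-.4]
print("router",(ray("scene",f([(437,113),(590,310),(108,316),(250,558)]),.038)[:,:2]*1000).round(1).tolist())
for z in(.050,.054,.058): print(z,"far",(ray("scene",f([(445,187),(487,248)]),z)[:,:2]*1000).round(1).tolist(),"near",(ray("scene",f([(193,345),(228,418)]),z)[:,:2]*1000).round(1).tolist())
E
```

```text
router [[458.6, -129.2], [622.7, -115.5], [474.0, -343.9], [641.9, -327.7]]
0.05 far [[514.1, -149.7], [562.6, -147.5]] near [[523.9, -309.2], [573.1, -308.6]]
0.054 far [[516.4, -150.2], [564.7, -148.0]] near [[526.1, -308.9], [575.1, -308.3]]
0.058 far [[518.7, -150.7], [566.7, -148.5]] near [[528.4, -308.6], [577.1, -308.0]]
```

View pics/t6.png

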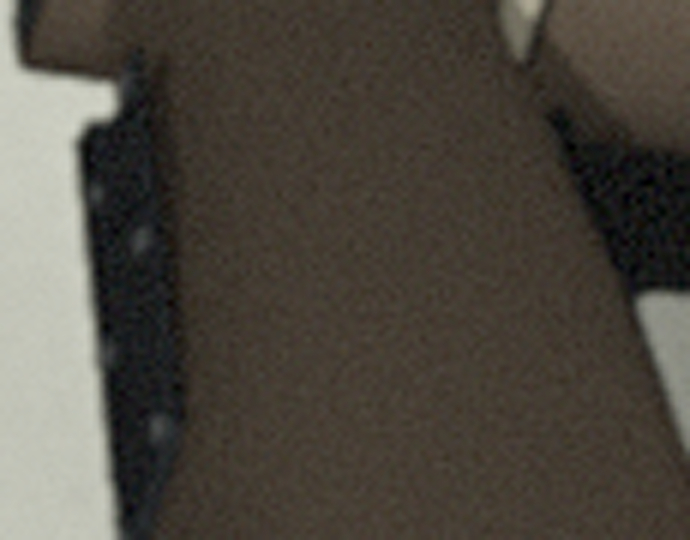

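The top camera is blocked by the arm. In the scene crop the cover's far end at (466,217) and near end at (211,381) put it about 2 mm too far towards +y relative to the router, and otherwise centred. I'll shift it 1.5 mm and lower it until it touches.

jog_arm([
  [0.1,0,0.2,0,0,0],
  [0.15,0,0.5,0,0,0],
  [0.15,0,0.7,0,0,0],
  [0.15,0,0.8,0,0,0],
  [0.15,0,0.9,0,0,0],
  [0.15,0,0.9,0,0,0],
])

```text
t: 14.4
tcp_pos: [0.5504, -0.2909, 0.0364]
orientation: [-2.289, 2.15, -0.004]
contact_force: [0.5, 0.5, -0.9]
grip_width: 0.0455
```

jog_arm([
  [0,0,0.05,0,0,0],
  [0,0,0.1,0,0,0],
  [0,0,0.15,0,0,0],
  [0,0,0.15,0,0,0],
])

```text
t: 14.8
tcp_pos: [0.5506, -0.2909, 0.0361]
orientation: [-2.289, 2.15, -0.005]
contact_force: [-2.0, 1.7, 9.2]
grip_width: 0.0455
```

Contact at tcp z = 0.036 comes from the fingertips, which puts the plate about 8 mm above the router. I'll tip the drooping far end down onto the router so the release is a gentle hinge rather than a free drop.

jog_arm([
  [0,0,-0.15,0,0,0],
  [0,0,-0.15,0,0.6,0],
  [0,0,-0.15,0,1.2,0],
  [0,0,-0.15,0,1.2,0],
])

```text
t: 15.2
tcp_pos: [0.5502, -0.2906, 0.0373]
orientation: [2.28, -2.141, 0.028]
contact_force: [0.3, 1.2, -0.2]
grip_width: 0.0453
```

```bash
python3 -c "
from h import *
s=ctrl.sense();print(s['tcp_pos'],s['torque'])
im=ctrl.camera('scene');cv2.imwrite('pics/scene7.png',im)
a=cv2.resize(im[215:360,80:240],(640,580),interpolation=cv2.INTER_CUBIC)
cv2.imwrite('pics/c7.png',a)"
```

```text
[ 0.55021857 -0.29061448  0.03729134] [ 0.08662298  0.07713677 -0.0102093 ]
```

View pics/c7.png

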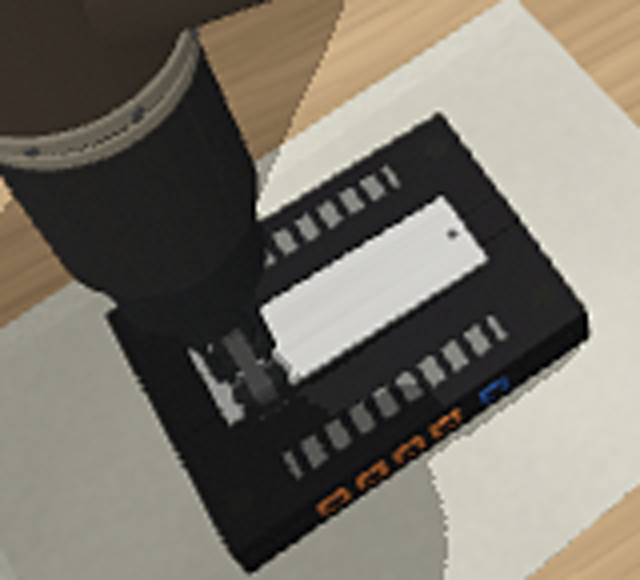

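The far end's corners are at (445,196) and (487,259), close to the surface. I'll tip a bit more and watch for contact.

jog_arm([
  [0,0,0,0,0.5,0],
  [0,0,0,0,0.9,0],
  [0,0,0,0,0.9,0],
])

```text
t: 15.55
tcp_pos: [0.5501, -0.2904, 0.0372]
orientation: [2.273, -2.132, 0.046]
contact_force: [0.9, 0.7, -0.5]
grip_width: 0.0455
```

```bash
python3 -c "
from h import *
s=ctrl.sense();print(s['tcp_pos'],s['contact_force'],s['torque'])"
```

```text
[ 0.55008611 -0.29044999  0.0371583 ] [ 0.87240333  0.6889408  -0.50405878] [0.13727961 0.0300051  0.05800787]
```

jog_arm([
  [0,0,0,0,0.5,0],
  [0,0,0,0,1.0,0],
  [0,0,0,0,1.5,0],
  [0,0,0,0,1.5,0],
])

```text
t: 15.95
tcp_pos: [0.5499, -0.2902, 0.0371]
orientation: [2.259, -2.119, 0.075]
contact_force: [-0.2, 0.2, -0.4]
grip_width: 0.0452
```

```bash
python3 -c "
from h import *
s=ctrl.sense();print(s['tcp_pos'],s['contact_force'],s['torque'])"
```

```text
[ 0.54994061 -0.29022187  0.03714573] [-0.16386575  0.20426069 -0.42960968] [ 0.12179364  0.01308947 -0.02524109]
```

```bash
python3 - <<'E'
from h import *
cv2.imwrite("pics/scene8.png",ctrl.camera("scene"))
for k in(6,7,8):
    im=cv2.imread(f"pics/scene{k}.png"); H,S,V=cv2.split(cv2.cvtColor(im,cv2.COLOR_BGR2HSV)); m=((S<60)&(V>120)).astype(np.uint8)
    for c in cv2.findContours(m,cv2.RETR_EXTERNAL,cv2.CHAIN_APPROX_NONE)[0]:
        x,y=c.reshape(-1,2).mean(0)
        if 140<x<210 and 255<y<310 and cv2.contourArea(c)>500:
            p=c.reshape(-1,2); print(k,cv2.contourArea(c),"top",p[p[:,1].argmin()],"right",p[p[:,0].argmax()], [ (ray("scene",(p[p[:,1].argmin()]+p[p[:,0].argmax()])/2,z)[0,:2]*1000).round(1).tolist() for z in(.041,.045,.05)])
E
```

```text
6 1106.5 top [188 262] right [201 277] [[532.9, -151.3], [535.1, -151.7], [537.8, -152.3]]
7 1072.0 top [189 264] right [201 279] [[538.2, -152.7], [540.3, -153.1], [543.0, -153.7]]
8 1017.0 top [190 265] right [201 280] [[541.1, -152.9], [543.3, -153.3], [545.9, -153.9]]
```

The far end is now at router-top height, underside about 0.038, so I'll release.

jog_arm([
  [0,0,0,0,0,0],
  [0,0,0,0,0,0],
  [0,0,0,0,0,0],
  [0,0,0,0,0,0],
  [0,0,0,0,0,0],
  [0,0,0,0,0,0],
], fingers=6.2, force=20)

```text
t: 16.6
tcp_pos: [0.55, -0.2903, 0.0372]
orientation: [2.259, -2.119, 0.075]
contact_force: [0.3, 0.2, -0.2]
grip_width: 0.0619
```

jog_arm([
  [0,0,-1,0,0,0],
  [0,0,-3,0,0,0],
  [0,0,-6,0,0,0],
  [0,0,-9,0,0,0],
  [4,0,-12,0,0,0],
  [4,-4,-14,0,0,0],
  [4,-8,-16,0,0,0],
  [4,-12,-16,0,0,0],
  [4,-16,-16,0,0,0],
  [4,-16,-16,0,0,0],
])

```text
t: 17.6
tcp_pos: [0.7147, -0.3087, 0.1983]
orientation: [2.261, -2.117, 0.074]
contact_force: [-0.4, -0.5, -0.4]
grip_width: 0.0616
```

```bash
python3 - <<'E'
from h import *
print(ctrl.sense()["tcp_pos"])
plates(9,.041,{"top":(340,100,450,200),"scene":(90,230,240,360)})
a=cv2.imread("pics/scene9.png")[200:370,60:260]; b=cv2.imread("pics/top9.png")[80:220,320:470]
cv2.imwrite("pics/c9.png",np.vstack([cv2.resize(a,(353,300),interpolation=2),cv2.resize(b,(353,298),interpolation=2)]))
E
```

```text
[ 0.71468621 -0.30868734  0.1982886 ]
scene 0.041 c 544.6 -210.8 LW 120.8 51.7 ang 93.16 px [174.4 287.3]
```

```bash
sleep 0
```

jog_arm([
  [-5,0,-2,0,0,0],
  [-10,0,-4,0,0,0],
  [-15,0,-6,0,0,0],
  [-20,0,-6,0,0,0],
  [-25,0,-6,0,0,0],
  [-30,2,-6,0,0,0],
  [-35,4,-6,0,0,0],
  [-40,6,-6,0,0,0],
  [-45,8,-6,0,0,0],
  [-45,8,-6,0,0,0],
  [-45,8,-6,0,0,0],
])

```text
t: 18.8
tcp_pos: [0.6004, 0.1398, 0.2312]
orientation: [2.264, -2.115, 0.073]
contact_force: [-0.3, -0.5, -0.0]
grip_width: 0.0618
```

```bash
python3 - <<'E'
from h import *
print(ctrl.sense()["tcp_pos"])
plates(10,.041,{"top":(340,100,450,200),"scene":(90,230,240,360)})
# router outline after closing the plate in, for the same-picture comparison
for n,rr in(("top",(340,100,450,200)),("scene",(90,230,240,360))):
    im=cv2.imread(f"pics/{n}10.png"); V=cv2.cvtColor(im,cv2.COLOR_BGR2HSV)[...,2]
    for r in rect(cv2.morphologyEx((V<60).astype(np.uint8),cv2.MORPH_CLOSE,np.ones((9,9))),n,.038,(1000,20000),rr): print("router",*r)
a=cv2.imread("pics/scene10.png")[200:370,60:260]; b=cv2.imread("pics/top10.png")[80:220,320:470]
cv2.imwrite("pics/c10.png",np.vstack([cv2.resize(a,(353,300),interpolation=2),cv2.resize(b,(321,300),interpolation=2)[:,:]if 0 else cv2.resize(b,(353,298),interpolation=2)]))
E
```

```text
[0.60041361 0.139838   0.23117771]
router top 0.038 c 543.8 -231.1 LW 222.1 161.9 ang 93.19 px [392.8 152.5]
router scene 0.038 c 553.8 -230.9 LW 218.1 176.8 ang 93.55 px [165.  299.3]
```

View pics/c10.png

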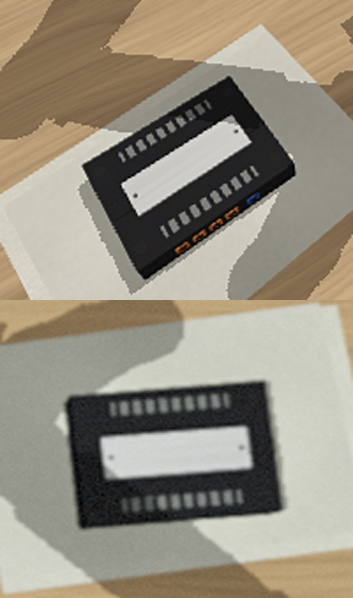

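The cover lies flat over the bay in both views (top panel about (185,165), bottom about (176,452)), and no green shows. Its contour was missed only because it sits inside the paper's outline, so I'll measure again.

```bash
sed -i 's/RETR_EXTERNAL/RETR_LIST/' h.py; python3 - <<'E'
from h import *
for n,rr in(("top",(340,100,450,200)),("scene",(90,230,240,360))):
    im=cv2.imread(f"pics/{n}10.png"); H,S,V=cv2.split(cv2.cvtColor(im,cv2.COLOR_BGR2HSV))
    for t in(110,140):
        for r in rect((S<60)&(V>t),n,.041,(600,2600),rr): print("plate",t,*r)
    print(proj(n,[[.546,-.233,.038]]))
    # vents (grey) blobs: the two rows flank the bay symmetrically
    for s,q in(("vents",(V>62)&(S<70)),):
        P=[]
        for c in cv2.findContours(q.astype(np.uint8),cv2.RETR_LIST,cv2.CHAIN_APPROX_NONE)[0]:
            x,y=c.reshape(-1,2).mean(0)
            if rr[0]<x<rr[2] and rr[1]<y<rr[3] and 3<cv2.contourArea(c)<60: P.append(np.r_[ray(n,(x,y),.038)[0,:2]*1000,cv2.contourArea(c)])
        print(s,np.array(P).round(0).tolist())
    # plate marker dots and slot in picture 0
    im0=cv2.imread(f"pics/{n}0.png"); H,S,V=cv2.split(cv2.cvtColor(im0,cv2.COLOR_BGR2HSV))
E
```

```text
plate 110 top 0.041 c 546.0 -234.4 LW 164.4 54.5 ang 93.3 px [394.3 151.2]
plate 140 top 0.041 c 545.7 -234.5 LW 162.3 52.3 ang 93.2 px [394.7 151.3]
[[393.49675912 151.41595339]]
vents [[484.0, -188.0, 14.0], [484.0, -175.0, 4.0]]
plate 110 scene 0.041 c 545.8 -231.0 LW 160.8 51.7 ang 93.22 px [164.2 292.9]
plate 140 scene 0.041 c 546.3 -230.9 LW 160.6 50.0 ang 93.41 px [164.2 293.1]
[[165.04413765 292.79855902]]
vents [[610.0, -291.0, 10.0], [609.0, -278.0, 26.0], [608.0, -264.0, 24.0], [608.0, -249.0, 24.0], [607.0, -235.0, 26.0], [606.0, -220.0, 26.0], [605.0, -206.0, 24.0], [604.0, -192.0, 24.0], [603.0, -177.0, 23.0], [603.0, -164.0, 10.0], [490.0, -298.0, 8.0], [489.0, -285.0, 21.0], [489.0, -271.0, 20.0], [488.0, -257.0, 19.0], [486.0, -242.0, 20.0], [486.0, -228.0, 18.0], [485.0, -214.0, 18.0], [485.0, -199.0, 13.0], [483.0, -184.0, 12.0]]
```

```bash
python3 - <<'E'
from h import *
im=ctrl.camera("scene");H,S,V=cv2.split(cv2.cvtColor(im,cv2.COLOR_BGR2HSV))
for r in rect((S<60)&(V>120),"scene",.073,(300,2000),(250,150,420,270)): print(*r)
print(ctrl.sense()["t"],ctrl.finish_job())
E
```

```text
scene 0.073 c 507.3 195.5 LW 91.3 52.3 ang 89.23 px [306.3 189.6]
scene 0.073 c 569.4 363.5 LW 84.6 83.8 ang 88.48 px [371.  178.4]
the job is handed in; nothing more can be done
18.95 None
```

The long cover is lying flat on the router, centred and square over the bay, and I handed the job in at 18.95 s. I slid it out about 59 mm with closed fingertips, gripped it by that end and carried it over. I set its far end down first, then released, letting the gripped end drop about 8 mm.

Last checks:
- **Scene view:** the cover's centre is at (546.0, −231.0) mm. The midpoint of the router's two vent rows, which flank the bay, is at (546.4, −231.0). The cover's angle is 93.3° and the router's is 93.5°.
- **Top view:** the cover is at (545.9, −234.5) mm and my estimate of the bay is about (546.5, −235). The two cameras differ by about 3 mm in y, a calibration offset that affects cover and router alike.
- **Short plate:** it moved less than 1 mm. The gripper was clear of everything at hand-in.

Some things did not go cleanly:
- **First grip:** it seemed too shallow, so I reopened and gripped about 5 mm deeper.
- **Width reading:** the gripper read 45–47 mm on the 50 mm plate, which I put down to the fingers flexing.
- **Droop:** the cover's far end drooped 2–3° while carried.
- **Far-end contact:** I judged it from the picture, because the force reading did not show it.

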